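# Take the drained parts basket off the drip hook

### The job

The parts basket hanging on the drip hook has finished draining. Take it by its centre handle, lift it gently until its hanger bar clears the tip of the upturned tongue without forcing the bar against the tongue or pushing the sprung keeper above it up by more than 4 mm, draw it out, and set it down gently, flat and fully home in the locating frame with both nuts still in it. Leave the masking tape, the spanner and the screwdriver where they are.

Things in the scene. Friction and masses are not known exactly. Their poses are not given: they have to be found in the camera images.
- basket: aluminium pan 110 x 90 x 45 mm (x, y, z), 0.3 to 0.45 kg with its nuts, divided by an upright centre handle plate 12 mm thick (y), 40 mm long (x), top 128 mm up. Back (+x): a hanger; two rubber bumpers out to x = 77 mm at z = 30 mm rest on the stand's column. Hangs within 4 degrees of level. Origin: centre of the underside; x toward the hanger, z up
- basket_handle (a point): grip point in the middle of the handle plate, 108 mm above the basket's underside, 20 mm below the plate's top; grip across the basket's y (12 mm)
- basket_bar (a point): middle of the hanger's level bar (8 x 8 mm square, along y, between two uprights 60 mm apart), 68 mm behind and 95 mm above the basket's origin. It rests in the hook
- stand: drip hook stand bolted down through the 3 mm cutting mat: grey column 92 mm wide, 253 mm high, its front face the plane x = 0; the hook sticks out to -x, the way the basket leaves. Origin at the foot of that face, z up. The stand takes no more than 30 N from the basket, all contacts added up (up to 13 N as it hangs)
- frame: steel locating frame screwed to the bench: base 146 x 126 x 4 mm; four walls leave a pocket of 116 x 96 mm (x, y), straight to 14 mm and flaring outward to 24 mm above its underside. The basket's base fits either way round, 3 mm play a side. Origin: centre of the underside
- frame_floor (a point): centre of the frame's floor, 4 mm above its origin: the basket's origin comes to lie here
- nut_a: M16 steel nut, 24 x 27 x 13 mm, loose in the basket; origin at the centre of its underside
- nut_b: second M16 nut, the same
- masking_tape: roll of masking tape, 98 mm across, 24 mm high, lying flat; to be left alone
- spanner: combination spanner 180 x 27 x 6 mm lying on the mat in front of the hook; to be left alone
- screwdriver: screwdriver with green handle, 218 mm long, lying on the bench behind the frame; to be left alone
- hook_pocket (a point): middle of the top of the hook's arm (z 141 mm, 22 mm wide), floor of the 16 mm pocket between column and tongue. The tongue (5 x 16 mm steel, faces at stand x = -16 and -21) stands up in front; its tip is set 14 to 44 mm above this point, differently each time, not reported. A keeper hangs over the pocket, set along with the tongue
- keeper (a joint): how far the sprung keeper over the hook pocket (24 x 20 mm steel block) is pushed up, m; 0 at rest. At rest its underside is always 10 mm above the tongue's tip: 2 mm of play for the 8 mm bar. Its level is not reported: feel for it. It starts to yield at 2 N, plus 1.6 N per mm, solid at 9 mm; pushed up more than 4 mm it bends

How it is judged:
By the outcome, as a careful person would: the job done as asked, in the order asked, and still so for the second after the job is handed in, with the robot touching nothing.
It also fails if it takes over 67 s, if anything falls off the work surface, if the arm or the gripper's body presses on something with over 40 N, if the wrist force passes 120 N, or if a joint passes its speed limit or range.

### The arm

A 7-joint arm with a two-finger parallel gripper is mounted at the origin on a cart in front of the work surface, level with it; the furniture and walls round the work are solid. World frame = base frame: x ahead of the robot, y to its left, z up, the work surface at z = 0. Lengths are in m, angles in rad, forces in N, time in s.
With the tool pointing down it reaches from about 0.425 to 1.025 m from the base axis. Payload 9.4 kg.
Tool frame: the origin (TCP) lies midway between the tips of the shut fingers; the grasp point (between the pads) lies ctrl.hold_point_z behind it (ctrl.hold_point_z is the distance from the TCP to the grasp point, in m); z points along the fingers, y is the line along which they close (so a half turn about z gives the same grasp; the last joint's range is limited). The gripper opens to 85 mm and grips with 20 to 120 N. Pads are 22 mm wide; open, the fingers measure 114 mm over their backs; the gripper's body (76 mm by 85 mm) begins 54 mm behind the grasp point. The pads swing forward as they close: fully open they stand 13 mm farther back than shut.
Start: joints at [-1.209, 0.599, -0.003, 1.599, 0.002, 0.943, -0.08], TCP at [0.308, 0.656, 0.231] pointing down, gripper open.
Joint ranges: [-2.57, 2.57], [-0.35, 1.97], [-1.29, 1.29], [0.11, 2.56], [-1.05, 4.19], [0.11, 1.86], [-2.63, 2.63]. Speed limits (rad/s): [2.22, 2.22, 3.01, 3.01, 3.14, 3.14, 3.14].

### API

Orientations are given as a unit quaternion [x, y, z, w].
In Python, from cell import ctrl gives the robot as it stands. The module is installed in compiled form; this text tells all that it offers.
- The arm moves only by the tool step_arm, never from a script. Its argument "plan" is a list of rows, each an object of numbers: "wx", "wy", "wz": the turn, a rotation vector about the tool's x, y, z in rad; "x", "y", "z": the shift along the tool's x, y, z in mm; "jaw": the finger opening in mm, from 0 to 85.4. In form: [{"wx": .., "wy": .., "wz": .., "x": .., "y": .., "z": .., "jaw": ..}, ...]. A call has 1 to 12 rows; each row is the pose to reach, as a shift and turn from the pose commanded when the call began, along the tool's axes at that moment; what a row does not reach only later rows make up. A row lasts 1/12 s, in which the tool goes at most 41.7 mm and 7.16 degrees, less where a joint would pass 70% of its speed; a pose out of reach is approached as far as the arm can. A call with a gripper value outside its range is refused whole. The fingers move at their own pace and stop on an object; the grip force is fixed at half the most. Time passes only in rows, so rows that repeat a pose let the fingers close. It gives the time, the measured TCP pose, the force, the opening and the grip force at its end, in the units of the state.
- ctrl.read_state(): the state, without advancing time (a new reading comes with each control period).
- ctrl.read_camera(name): name is "side" or "top" or "wrist"; returns a dict with "pixels" (480x640x3 uint8, red, green, blue), "depth" (480x640 float32, m along the optical axis (not along the pixel's ray), 0 where there is no reading), "fx", "fy", "cx", "cy" (pixels), "R" (3x3) and "t" (3): a world point X has camera coordinates R X + t; the wrist camera has in their place "tool_from_camera" (4x4, takes a point from camera to tool coordinates, whose origin is the TCP and whose axes are the flange's). Camera axes: x right, y down, z forward; pixel columns grow to the right and rows downward; lengths in m; the calibration is good to about 2 mm. A picture is of the moment at which its call begins: read the wrist's pose just before it.
- ctrl.finish_job(): hands the job in; it is judged then, once.
The state is a dict: "t": time; "qpos": joint angles; "joint_vel": joint speeds; "effort": joint torques, N m; "eef_pos": TCP position; "ee_rot": TCP orientation; "force": force on the tool from outside, world axes, zero at the start; "moment": the same for the moment, N m; "grip_width": finger opening in m; "gripper_force": force on a finger pad.
Only numpy, scipy, OpenCV 4.12 (cv2) and the standard library are available. Lean on these libraries where they do the work, as an engineer would, in place of code of your own. Each camera call takes 0.05 s, during which the arm holds its last target. There are 200 camera calls.

## Working session

There is one attempt and no reset: what is moved stays moved. The work goes in short steps, Python scripts to look and compute and a tool call to move; the robot and the scene stay as the last step left them, time stands still between calls to the robot, and variables do not carry over. Pictures are saved under pics/ and viewed, at most 10 in all, crops included, and the job is handed in when it is done.

Besides the shell and the picture viewer there is one more tool, called as name([rows], argument=value, ...), one row to a line, values as JSON. step_arm: Moves the arm, as the interface text tells. Its arguments: {"type":"object","properties":{"plan":{"type":"array","items":{"type":"object","properties":{"wx":{"type":"number"},"wy":{"type":"number"},"wz":{"type":"number"},"x":{"type":"number"},"y":{"type":"number"},"z":{"type":"number"},"jaw":{"type":"number"}}}}},"required":["plan"]}

```bash
mkdir -p pics; cat > h.py <<'E'
import numpy as np, cv2
from cell import ctrl
def grab(n):
    s=ctrl.read_state(); c=ctrl.read_camera(n)
    from scipy.spatial.transform import Rotation as Rn
    if n=='wrist':
        T=np.eye(4);T[:3,:3]=Rn.from_quat(s['ee_rot']).as_matrix();T[:3,3]=s['eef_pos']
        M=np.linalg.inv(T@np.array(c['tool_from_camera']));c['R']=M[:3,:3];c['t']=M[:3,3]
    d=c['depth'];v,u=np.mgrid[:480,:640]
    P=np.stack([(u-c['cx'])/c['fx']*d,(v-c['cy'])/c['fy']*d,d],-1)
    c['W']=(P-c['t'])@np.array(c['R']); c['W'][d==0]=np.nan
    return c
def save(c,f): cv2.imwrite('pics/'+f,c['pixels'][...,::-1])
E
python3 - <<'E'
from h import *
for n in ['side','top']:
    c=grab(n);save(c,n+'1.png');np.savez(n+'1.npz',**c); print(n,-np.array(c['R']).T@c['t'],np.array(c['R'])[2])
print(ctrl.read_state(),ctrl.hold_point_z)
E
```

```text
side [-0.23348764 -0.25822345  0.80597553] [ 0.73338705  0.17412316 -0.65713359]
top [ 0.42493216 -0.07332353  1.39992325] [ 0.08480293 -0.0091074  -0.99635612]
{'t': 0.1, 'qpos': array([-1.20870187,  0.6000584 , -0.00251771,  1.60003883,  0.00180327,
        0.94288188, -0.07977379]), 'joint_vel': array([-1.41661080e-05, -5.00771040e-04, -5.69061101e-04, -3.08035324e-03,
       -1.91307233e-03, -5.83929076e-04, -1.91102270e-04]), 'effort': array([ 5.36016465e-03, -7.77991462e+01,  1.56985335e+00, -2.58625370e+01,
        1.26457319e-02,  5.44507857e-03,  2.68108897e-05]), 'eef_pos': array([0.30786745, 0.65593465, 0.23049803]), 'ee_rot': array([ 2.17609363e-01,  9.76035699e-01, -6.87903829e-04, -7.84186608e-05]), 'force': array([ 0.94766626, -0.15974292,  0.61815825]), 'moment': array([-0.02923533, -0.01604194,  0.03013802]), 'gripper_force': 0.0, 'grip_width': 0.08543300476042247} 0.0187
```

View pics/side1.png

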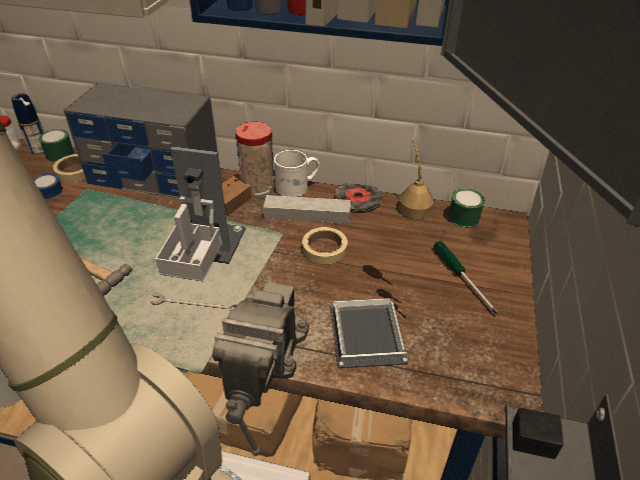

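View pics/top1.png

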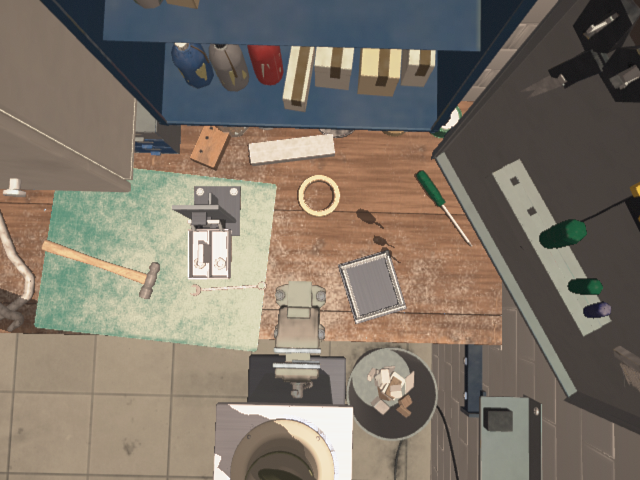

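The side view shows the stand (200,205) with the basket hanging at (190,250), the spanner (195,302), the vise (255,340), the frame (368,332), the tape (325,245) and the screwdriver (465,275). The top view (up = +x, left = +y) shows the basket at (209,250), the stand plate at (217,205) and the frame at (372,287), turned slightly.

```bash
python3 - <<'E'
from h import *
c=dict(np.load('top1.npz'));W=c['W'];print(c['fx'])
def reg(u0,u1,v0,v1,z0,z1):
    p=W[v0:v1,u0:u1].reshape(-1,3);p=p[(p[:,2]>z0)&(p[:,2]<z1)];return p
def rect(p,n):
    r=cv2.minAreaRect((p[:,:2]*1000).astype(np.float32));print(n,len(p),p.mean(0).round(4),np.round(r[0],1),np.round(r[1],1),round(r[2],1))
p=reg(165,260,180,300,0.01,0.5)
print(np.histogram(p[:,2],bins=np.arange(0,.32,.01)))
rect(reg(165,260,180,300,0.235,.27),'coltop')
rect(reg(180,240,222,290,.015,.3),'pan all')
for a in np.arange(.05,.24,.01):
    q=reg(180,240,215,290,a,a+.01)
    if len(q)>5: rect(q,'z%.2f'%a)
q=reg(330,410,240,330,.016,.04);rect(q,'frame top')
q=reg(335,410,245,325,.0,.01);rect(q,'frame floor')
for n,(u,v) in dict(vise=(300,310),tape=(319,180),shelf=(300,100),shelf2=(300,20),cab=(60,100),wall=(500,200),span=(230,288)).items(): print(n,W[v,u].round(3))
v=reg(270,330,275,375,.03,.5);print('vise',v.min(0),v.max(0))
E
```

```text
588.7056152186912
(array([   0, 1017,   30,   10,  123,  986,  285,  122,  195,  355,   72,
         40,   64,   39,   71,   95,   41,  118,   33,   32,   12,  171,
        124,   19,   37,  228,    7,    0,    0,    0,    0]), array([0.  , 0.01, 0.02, 0.03, 0.04, 0.05, 0.06, 0.07, 0.08, 0.09, 0.1 ,
       0.11, 0.12, 0.13, 0.14, 0.15, 0.16, 0.17, 0.18, 0.19, 0.2 , 0.21,
       0.22, 0.23, 0.24, 0.25, 0.26, 0.27, 0.28, 0.29, 0.3 , 0.31]))
coltop 289 [0.5732 0.1712 0.2535] [573.9 172.3] [ 9.5 90.7] 2.0
pan all 2403 [0.4988 0.1734 0.0821] [498.9 173.3] [102.3 152.4] 84.4
z0.05 980 [0.4989 0.1749 0.0545] [510.3 172.1] [135.2  92.4] 1.1
z0.06 277 [0.4903 0.1733 0.0647] [510.8 172.7] [ 91.9 138.4] 89.9
z0.07 112 [0.4918 0.1796 0.0748] [508.3 173.1] [ 91.  137.7] 89.6
z0.08 188 [0.5067 0.1715 0.0857] [508.6 173.5] [ 92.1 144.4] 89.7
z0.09 333 [0.4977 0.1698 0.0948] [505.4 172.9] [135.3  93.1] 1.5
z0.10 54 [0.5368 0.165  0.1046] [514.4 173.1] [ 90.3 127.9] 89.1
z0.11 39 [0.5233 0.1718 0.1149] [536.1 177.7] [ 64.9 112. ] 68.1
z0.12 62 [0.5441 0.1657 0.1251] [538.1 185.1] [ 80.8 110.3] 67.4
z
[... 215 characters left out ...]
63 ] [536.5 156.4] [108.6  79.4] 25.3
z0.17 93 [0.4882 0.1733 0.1769] [509.6 172.7] [13.5 80.7] 86.7
z0.18 24 [0.4912 0.1738 0.1812] [490.2 173.3] [33.2 10.3] 1.9
z0.21 118 [0.5514 0.1711 0.2177] [549.6 172.5] [26.8 31.1] 2.0
z0.22 63 [0.551  0.1724 0.2214] [549.1 172.7] [26.4 28.3] 1.7
frame top 657 [ 0.429  -0.2007  0.0225] [ 429.  -198.6] [133.3 115.4] 18.3
frame floor 3733 [ 0.4341 -0.1981  0.0038] [ 433.6 -199.7] [187.  176.8] 1.4
vise [ 0.374 -0.034  0.122]
tape [nan nan nan]
shelf [ 0.71  -0.037  0.517]
shelf2 [ 0.739 -0.043  0.726]
cab [0.624 0.219 0.759]
wall [ 0.536 -0.292  0.69 ]
span [0.416 0.135 0.009]
vise [ 0.23837905 -0.08359872  0.03002917] [0.43693848 0.02492364 0.14431821]
```

```bash
python3 - <<'E'
from h import *
c=dict(np.load('top1.npz'));cv2.imwrite('pics/c1.png',cv2.resize(c['pixels'][170:310,150:290,::-1],None,fx=4,fy=4,interpolation=3))
E
```

```text
(no output)
```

View pics/c1.png

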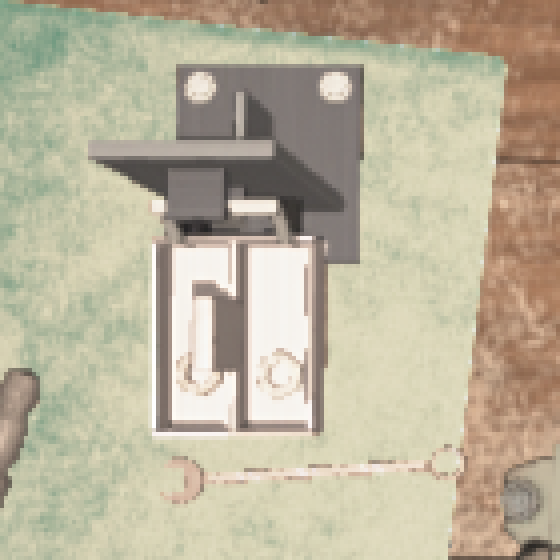

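The crop shows the handle plate at (203,340), nuts at (197,375) and (280,372), the keeper over the bar at (195,190) and the spanner in front. Next I read the keeper and tongue heights from the side view and move above the handle.

```bash
python3 - <<'E'
from h import *
c=dict(np.load('side1.npz'));W=c['W']
cv2.imwrite('pics/c2.png',cv2.resize(c['pixels'][140:290,140:260,::-1],None,fx=5,fy=4,interpolation=3)[:, :])
p=W[140:270,150:240].reshape(-1,3)
# points in front of the column, near hook plane
m=(p[:,0]>.535)&(p[:,0]<.565)&(abs(p[:,1]-.173)<.02)&(p[:,2]>.12)
q=p[m]
for a in np.arange(.12,.27,.005):
    r=q[(q[:,2]>=a)&(q[:,2]<a+.005)]
    if len(r): print('%.3f'%a,len(r),'x',r[:,0].min().round(3),r[:,0].max().round(3),'y',r[:,1].min().round(3),r[:,1].max().round(3))
E
```

```text
0.120 14 x 0.546 0.551 y 0.164 0.182
0.125 19 x 0.545 0.553 y 0.165 0.182
0.130 21 x 0.547 0.559 y 0.163 0.18
0.135 24 x 0.546 0.56 y 0.162 0.182
0.140 24 x 0.547 0.558 y 0.157 0.191
0.145 38 x 0.545 0.562 y 0.153 0.191
0.150 44 x 0.546 0.562 y 0.153 0.193
0.155 17 x 0.546 0.553 y 0.166 0.18
0.160 19 x 0.547 0.551 y 0.164 0.182
0.165 13 x 0.547 0.553 y 0.165 0.18
0.170 20 x 0.546 0.555 y 0.166 0.181
0.175 13 x 0.546 0.553 y 0.164 0.18
0.185 17 x 0.544 0.561 y 0.163 0.183
0.190 54 x 0.543 0.564 y 0.162 0.182
0.195 12 x 0.546 0.559 y 0.165 0.179
0.205 24 x 0.535 0.564 y 0.158 0.187
0.210 44 x 0.535 0.565 y 0.158 0.188
0.215 130 x 0.535 0.565 y 0.158 0.19
0.220 2 x 0.547 0.553 y 0.162 0.164
```

View pics/c2.png

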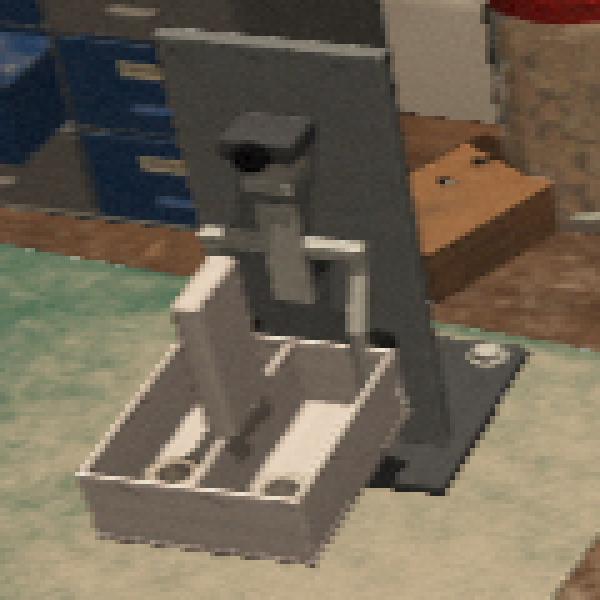

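step_arm([
  {"x": -30,"y": -30,"z": -30,"wz": -0.1,"jaw": 85},
  {"x": -365,"y": -362,"z": -30,"wz": -0.473,"jaw": 85},
  {"x": -365,"y": -362,"z": -30,"wz": -0.473,"jaw": 85},
  {"x": -365,"y": -362,"z": -30,"wz": -0.473,"jaw": 85},
  {"x": -365,"y": -362,"z": -30,"wz": -0.473,"jaw": 85},
  {"x": -365,"y": -362,"z": -30,"wz": -0.473,"jaw": 85},
  {"x": -365,"y": -362,"z": -30,"wz": -0.473,"jaw": 85},
  {"x": -365,"y": -362,"z": -30,"wz": -0.473,"jaw": 85},
  {"x": -365,"y": -362,"z": -30,"wz": -0.473,"jaw": 85},
  {"x": -365,"y": -362,"z": -30,"wz": -0.473,"jaw": 85},
  {"x": -365,"y": -362,"z": -30,"wz": -0.473,"jaw": 85},
  {"x": -365,"y": -362,"z": -30,"wz": -0.473,"jaw": 85},
])

```text
invalid input
```

The crop shows the tongue (285,250) rising in front of the bar (300,240). The keeper block is above it at (270,185), with a wider housing at (265,140). The tongue tip is at about z 0.178. The move was refused, so I'm resending it with every key filled in.

step_arm([
  {"wx": 0,"wy": 0,"wz": -0.1,"x": -30,"y": -30,"z": -30,"jaw": 85},
  {"wx": 0,"wy": 0,"wz": -0.2,"x": -60,"y": -60,"z": -30,"jaw": 85},
  {"wx": 0,"wy": 0,"wz": -0.3,"x": -90,"y": -90,"z": -30,"jaw": 85},
  {"wx": 0,"wy": 0,"wz": -0.4,"x": -120,"y": -120,"z": -30,"jaw": 85},
  {"wx": 0,"wy": 0,"wz": -0.473,"x": -150,"y": -150,"z": -30,"jaw": 85},
  {"wx": 0,"wy": 0,"wz": -0.473,"x": -178,"y": -178,"z": -30,"jaw": 85},
  {"wx": 0,"wy": 0,"wz": -0.473,"x": -206,"y": -206,"z": -30,"jaw": 85},
  {"wx": 0,"wy": 0,"wz": -0.473,"x": -234,"y": -234,"z": -30,"jaw": 85},
  {"wx": 0,"wy": 0,"wz": -0.473,"x": -262,"y": -262,"z": -30,"jaw": 85},
  {"wx": 0,"wy": 0,"wz": -0.473,"x": -290,"y": -290,"z": -30,"jaw": 85},
  {"wx": 0,"wy": 0,"wz": -0.473,"x": -318,"y": -318,"z": -30,"jaw": 85},
  {"wx": 0,"wy": 0,"wz": -0.473,"x": -344,"y": -342,"z": -30,"jaw": 85},
])

```text
t: 1.1
eef_pos: [0.4743, 0.1975, 0.2612]
ee_rot: [-0.016, 1.0, -0.0, -0.0]
force: [0.5, 0.4, -0.0]
grip_width: 0.085
gripper_force: 0.0
```

```bash
python3 - <<'E'
from h import *
c=grab('wrist');save(c,'w1.png');W=c['W']
print(-c['R'].T@c['t'])
p=W.reshape(-1,3)
q=p[(p[:,2]>.165)&(p[:,2]<.2)&(abs(p[:,1]-.173)<.03)&(p[:,0]<.53)&(p[:,0]>.44)]
print(len(q)); 
if len(q)>10:
    print(np.percentile(q,[2,50,98],axis=0).round(4)); print(cv2.minAreaRect((q[:,:2]*1000).astype(np.float32)))
E
```

```text
[0.40393667 0.19513861 0.40474934]
1011
[[0.4701 0.1696 0.1668]
 [0.4874 0.1755 0.1789]
 [0.5074 0.1811 0.1808]]
((489.42388916015625, 174.9500274658203), (39.32136154174805, 12.20324993133545), 1.7138919830322266)
```

View pics/w1.png

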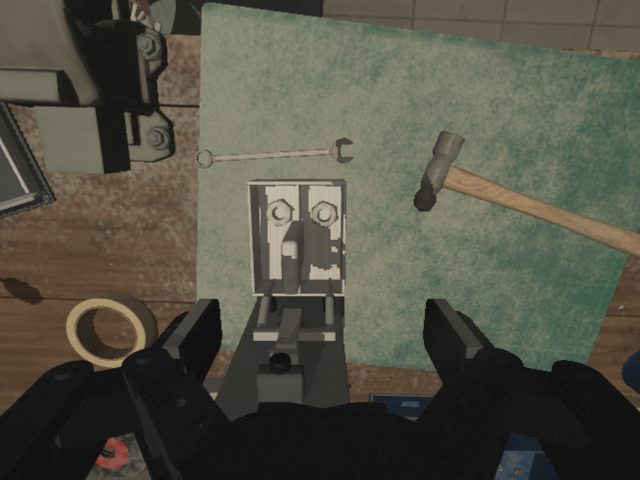

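The wrist view shows the handle plate at (292,255), both nuts at (279,212) and (326,213), the bar and tongue at (292,335) and the keeper at (280,380). The handle is clear, so I go down over it and close.

step_arm([
  {"wx": 0,"wy": 0,"wz": 0,"x": -6,"y": -12,"z": 0,"jaw": 85},
  {"wx": 0,"wy": 0,"wz": 0,"x": -11,"y": -23,"z": 5,"jaw": 85},
  {"wx": 0,"wy": 0,"wz": 0,"x": -11,"y": -23,"z": 25,"jaw": 85},
  {"wx": 0,"wy": 0,"wz": 0,"x": -11,"y": -23,"z": 45,"jaw": 85},
  {"wx": 0,"wy": 0,"wz": 0,"x": -11,"y": -23,"z": 65,"jaw": 85},
  {"wx": 0,"wy": 0,"wz": 0,"x": -11,"y": -23,"z": 85,"jaw": 85},
  {"wx": 0,"wy": 0,"wz": 0,"x": -11,"y": -23,"z": 102,"jaw": 85},
  {"wx": 0,"wy": 0,"wz": 0,"x": -11,"y": -23,"z": 114,"jaw": 70},
  {"wx": 0,"wy": 0,"wz": 0,"x": -11,"y": -23,"z": 120,"jaw": 50},
  {"wx": 0,"wy": 0,"wz": 0,"x": -11,"y": -23,"z": 120,"jaw": 35},
  {"wx": 0,"wy": 0,"wz": 0,"x": -11,"y": -23,"z": 120,"jaw": 22},
  {"wx": 0,"wy": 0,"wz": 0,"x": -11,"y": -23,"z": 120,"jaw": 22},
])

```text
t: 2.15
eef_pos: [0.4862, 0.1782, 0.1418]
ee_rot: [-0.017, 1.0, 0.0, 0.0]
force: [-0.6, 0.3, -0.0]
grip_width: 0.0249
gripper_force: 0.0
```

step_arm([
  {"wx": 0,"wy": 0,"wz": 0,"x": 0,"y": 0,"z": 0,"jaw": 20},
  {"wx": 0,"wy": 0,"wz": 0,"x": 0,"y": 0,"z": 0,"jaw": 17},
  {"wx": 0,"wy": 0,"wz": 0,"x": 0,"y": 0,"z": 0,"jaw": 15},
  {"wx": 0,"wy": 0,"wz": 0,"x": 0,"y": 0,"z": 0,"jaw": 15},
])

```text
t: 2.48
eef_pos: [0.4862, 0.1773, 0.1418]
ee_rot: [-0.017, 1.0, -0.0, 0.0]
force: [0.4, -4.1, 3.6]
grip_width: 0.0149
gripper_force: 2.1
```

One finger has already touched because the hand is about 2.5 mm off in y. I centre it, then grip.

step_arm([
  {"wx": 0,"wy": 0,"wz": 0,"x": 0,"y": 0,"z": 0,"jaw": 22},
  {"wx": 0,"wy": 0,"wz": 0,"x": 0,"y": -1.5,"z": 0,"jaw": 22},
  {"wx": 0,"wy": 0,"wz": 0,"x": 0,"y": -2.5,"z": 0,"jaw": 22},
  {"wx": 0,"wy": 0,"wz": 0,"x": 0,"y": -2.5,"z": 0,"jaw": 18},
  {"wx": 0,"wy": 0,"wz": 0,"x": 0,"y": -2.5,"z": 0,"jaw": 15},
  {"wx": 0,"wy": 0,"wz": 0,"x": 0,"y": -2.5,"z": 0,"jaw": 14},
  {"wx": 0,"wy": 0,"wz": 0,"x": 0,"y": -2.5,"z": 0,"jaw": 13.4},
  {"wx": 0,"wy": 0,"wz": 0,"x": 0,"y": -2.5,"z": 0,"jaw": 13.4},
])

```text
t: 3.15
eef_pos: [0.486, 0.1755, 0.1413]
ee_rot: [-0.017, 1.0, -0.0, -0.0]
force: [0.0, -0.2, -1.0]
grip_width: 0.013
gripper_force: 0.1
```

step_arm([
  {"wx": 0,"wy": 0,"wz": 0,"x": 0,"y": 0,"z": 0,"jaw": 12},
  {"wx": 0,"wy": 0,"wz": 0,"x": 0,"y": 0,"z": 0,"jaw": 6},
  {"wx": 0,"wy": 0,"wz": 0,"x": 0,"y": 0,"z": 0,"jaw": 0},
  {"wx": 0,"wy": 0,"wz": 0,"x": 0,"y": 0,"z": 0,"jaw": 0},
  {"wx": 0,"wy": 0,"wz": 0,"x": 0,"y": 0,"z": 0,"jaw": 0},
])

```text
t: 3.57
eef_pos: [0.4859, 0.175, 0.1413]
ee_rot: [-0.017, 1.0, -0.0, -0.0]
force: [0.2, -3.6, 0.4]
grip_width: 0.0114
gripper_force: 58.3
```

Gripped at 58 N. I lift gently and ease about 1 mm off the column.

step_arm([
  {"wx": 0,"wy": 0,"wz": 0,"x": 0,"y": 0,"z": -1,"jaw": 0},
  {"wx": 0,"wy": 0,"wz": 0,"x": 0,"y": 0,"z": -2,"jaw": 0},
  {"wx": 0,"wy": 0,"wz": 0,"x": 0.5,"y": 0,"z": -3,"jaw": 0},
  {"wx": 0,"wy": 0,"wz": 0,"x": 1,"y": 0,"z": -4,"jaw": 0},
  {"wx": 0,"wy": 0,"wz": 0,"x": 1,"y": 0,"z": -5,"jaw": 0},
  {"wx": 0,"wy": 0,"wz": 0,"x": 1,"y": 0,"z": -5,"jaw": 0},
  {"wx": 0,"wy": 0,"wz": 0,"x": 1,"y": 0,"z": -5,"jaw": 0},
])

```text
t: 4.15
eef_pos: [0.4859, 0.176, 0.1465]
ee_rot: [-0.017, 1.0, 0.0, 0.001]
force: [5.1, 1.5, -4.6]
grip_width: 0.0112
gripper_force: 58.5
```

```bash
python3 - <<'E'
from h import *
c=grab('side');cv2.imwrite('pics/s2.png',cv2.resize(c['pixels'][140:290,140:260,::-1],None,fx=5,fy=4,interpolation=3))
s=ctrl.read_state();print(s['force'],s['moment'],s['eef_pos'])
E
```

```text
[ 4.96800626 -0.45947125 -4.84064961] [ 0.11957635 -0.968783    0.00744634] [0.4858622  0.17596851 0.14650653]
```

The +5 N along x means the bar is leaning on the tongue, because the basket hangs slightly pitched. I measure its pitch now so I can level it.

```bash
cat > tilt.py <<'E'
from h import *
from scipy.spatial.transform import Rotation as Rn
def tilt(zoff):
    c=grab('wrist');s=ctrl.read_state();W=c['W'];np.save('W.npy',W);save(c,'tmp.png')
    p=W[np.isfinite(W[...,0])]
    o=np.array(s['eef_pos'])
    def fit(q):
        A=np.c_[q[:,:2]-o[:2],np.ones(len(q))]
        for _ in range(6):
            k=np.linalg.lstsq(A,q[:,2],rcond=None)[0];r=q[:,2]-A@k;g=abs(r)<max(2*np.median(abs(r)),.0008);A,q=A[g],q[g]
        print(len(q),'slope deg x,y',np.degrees(np.arctan(k[:2])).round(2),'z at tcp',k[2].round(4),'rms',r.std().round(4))
    r=p-o
    box=(r[:,0]>-.055)&(r[:,0]<.055)&(abs(r[:,1])<.05)
    z=p[:,2]-zoff
    print('rim');fit(p[box&(abs(z-.045)<.005)&((abs(r[:,1])>.042)|(r[:,0]<-.045))])
    print('floor');fit(p[box&(abs(z-.002)<.005)&(abs(r[:,1])<.04)&(abs(r[:,1])>.01)&(r[:,0]>-.045)])
    b=p[(r[:,0]>.05)&(r[:,0]<.09)&(abs(r[:,1])<.05)&(abs(z-.097)<.02)]
    print('bar',np.percentile(b,[5,50,95],axis=0).round(4) if len(b) else None)
    tool=Rn.from_quat(s['ee_rot']).as_matrix();print('tool z',tool[:,2].round(4))
if __name__=='__main__':
    import sys;tilt(float(sys.argv[1]))
E
python3 tilt.py .055
```

```text
rim
1544 slope deg x,y [2.24 0.09] z at tcp 0.1011 rms 0.0004
floor
5555 slope deg x,y [2.41 0.13] z at tcp 0.0594 rms 0.0004
bar [[0.5494 0.1665 0.1325]
 [0.5501 0.1699 0.1373]
 [0.5509 0.1801 0.14  ]]
tool z [ 0.0018  0.001  -1.    ]
```

View pics/s2.png

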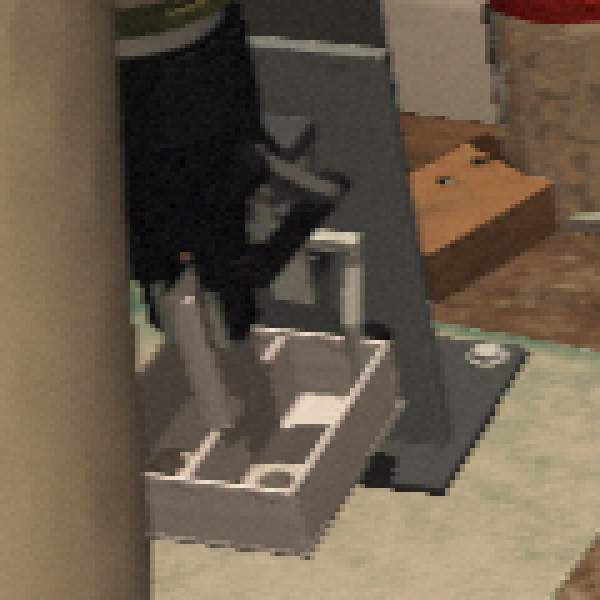

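The view shows the basket gripped with its front low by 2.3°. I level it (wy ≈ +0.04) while rising, and move 2.5 mm back toward the column, off the tongue.

step_arm([
  {"wx": 0,"wy": 0.004,"wz": 0,"x": -1,"y": 0,"z": -1,"jaw": 0},
  {"wx": 0,"wy": 0.008,"wz": 0,"x": -1.2,"y": 0,"z": -2,"jaw": 0},
  {"wx": 0,"wy": 0.014,"wz": 0,"x": -1.4,"y": 0,"z": -3,"jaw": 0},
  {"wx": 0,"wy": 0.02,"wz": 0,"x": -1.6,"y": 0,"z": -4,"jaw": 0},
  {"wx": 0,"wy": 0.027,"wz": 0,"x": -1.9,"y": 0,"z": -5,"jaw": 0},
  {"wx": 0,"wy": 0.034,"wz": 0,"x": -2.2,"y": 0,"z": -6,"jaw": 0},
  {"wx": 0,"wy": 0.04,"wz": 0,"x": -2.5,"y": 0,"z": -7,"jaw": 0},
  {"wx": 0,"wy": 0.04,"wz": 0,"x": -2.5,"y": 0,"z": -7,"jaw": 0},
  {"wx": 0,"wy": 0.04,"wz": 0,"x": -2.5,"y": 0,"z": -7,"jaw": 0},
])

```text
t: 5.0
eef_pos: [0.4876, 0.1754, 0.1533]
ee_rot: [-0.017, 1.0, -0.0, -0.02]
force: [0.1, 0.9, -2.9]
grip_width: 0.0111
gripper_force: 58.8
```

```bash
python3 tilt.py .06; python3 -c "
from cell import ctrl
s=ctrl.read_state();print(s['force'],s['moment'],s['eef_pos'])"
```

```text
rim
1690 slope deg x,y [0.15 0.01] z at tcp 0.1081 rms 0.0004
floor
5361 slope deg x,y [0.08 0.01] z at tcp 0.0662 rms 0.0004
bar [[0.5493 0.1659 0.1373]
 [0.5502 0.1699 0.1425]
 [0.555  0.1821 0.1456]]
tool z [-0.04   -0.0014 -0.9992]
[ 0.28154463  0.08386833 -3.91570683] [ 0.02158455 -0.02423875  0.00983975] [0.48745674 0.17544563 0.15326537]
```

The basket is level and free, with a weight of about 3.9 N. I lift 16 mm straight up, staying short of the keeper.

step_arm([
  {"wx": 0,"wy": 0,"wz": 0,"x": 0.1,"y": 0,"z": -2,"jaw": 0},
  {"wx": 0,"wy": 0,"wz": 0,"x": 0.2,"y": 0,"z": -4,"jaw": 0},
  {"wx": 0,"wy": 0,"wz": 0,"x": 0.2,"y": 0,"z": -6,"jaw": 0},
  {"wx": 0,"wy": 0,"wz": 0,"x": 0.3,"y": 0,"z": -8,"jaw": 0},
  {"wx": 0,"wy": 0,"wz": 0,"x": 0.4,"y": 0,"z": -10,"jaw": 0},
  {"wx": 0,"wy": 0,"wz": 0,"x": 0.5,"y": 0,"z": -12,"jaw": 0},
  {"wx": 0,"wy": 0,"wz": 0,"x": 0.6,"y": 0,"z": -14,"jaw": 0},
  {"wx": 0,"wy": 0,"wz": 0,"x": 0.6,"y": 0,"z": -15.5,"jaw": 0},
  {"wx": 0,"wy": 0,"wz": 0,"x": 0.6,"y": 0,"z": -16,"jaw": 0},
  {"wx": 0,"wy": 0,"wz": 0,"x": 0.6,"y": 0,"z": -16,"jaw": 0},
  {"wx": 0,"wy": 0,"wz": 0,"x": 0.6,"y": 0,"z": -16,"jaw": 0},
])

```text
t: 5.97
eef_pos: [0.4875, 0.1755, 0.1693]
ee_rot: [-0.017, 1.0, -0.0, -0.02]
force: [-0.8, 0.0, -3.0]
grip_width: 0.0109
gripper_force: 58.8
```

```bash
cat > f.py <<'E'
from h import *
F=[];M=[]
for i in range(3): 
    c=ctrl.read_camera('side');s=ctrl.read_state();F.append(s['force']);M.append(s['moment'])
print(np.mean(F,0).round(2),np.std(F,0).round(2),np.mean(M,0).round(3),s['eef_pos'].round(4),s['t'])
E
python3 f.py
```

```text
[ 0.11 -0.26 -3.4 ] [0.36 0.21 0.39] [-0.01  -0.066  0.003] [0.4875 0.1755 0.1692] 6.1167
```

step_arm([
  {"wx": 0,"wy": 0,"wz": 0,"x": 0,"y": 0,"z": -1,"jaw": 0},
  {"wx": 0,"wy": 0,"wz": 0,"x": 0.1,"y": 0,"z": -2,"jaw": 0},
  {"wx": 0,"wy": 0,"wz": 0,"x": 0.1,"y": 0,"z": -3,"jaw": 0},
  {"wx": 0,"wy": 0,"wz": 0,"x": 0.1,"y": 0,"z": -3,"jaw": 0},
  {"wx": 0,"wy": 0,"wz": 0,"x": 0.1,"y": 0,"z": -3,"jaw": 0},
])

```text
t: 6.53
eef_pos: [0.4876, 0.1755, 0.1724]
ee_rot: [-0.017, 1.0, -0.0, -0.02]
force: [0.7, 0.2, -3.6]
grip_width: 0.0112
gripper_force: 58.8
```

```bash
python3 f.py
```

```text
[-0.18 -0.5  -3.99] [0.21 0.07 0.42] [-0.003 -0.013  0.005] [0.4876 0.1755 0.1723] 6.6833
```

step_arm([
  {"wx": 0,"wy": 0,"wz": 0,"x": 0,"y": 0,"z": -1,"jaw": 0},
  {"wx": 0,"wy": 0,"wz": 0,"x": 0.1,"y": 0,"z": -1.5,"jaw": 0},
  {"wx": 0,"wy": 0,"wz": 0,"x": 0.1,"y": 0,"z": -1.5,"jaw": 0},
  {"wx": 0,"wy": 0,"wz": 0,"x": 0.1,"y": 0,"z": -1.5,"jaw": 0},
])

```text
t: 7.02
eef_pos: [0.4876, 0.1755, 0.1739]
ee_rot: [-0.017, 1.0, -0.0, -0.02]
force: [0.8, -0.4, -3.9]
grip_width: 0.0116
gripper_force: 58.8
```

```bash
python3 f.py
```

```text
[ 0.12 -0.14 -3.43] [0.46 0.44 0.31] [ 0.008 -0.029 -0.003] [0.4875 0.1755 0.1738] 7.1667
```

step_arm([
  {"wx": 0,"wy": 0,"wz": 0,"x": 0,"y": 0,"z": -1,"jaw": 0},
  {"wx": 0,"wy": 0,"wz": 0,"x": 0.1,"y": 0,"z": -1.5,"jaw": 0},
  {"wx": 0,"wy": 0,"wz": 0,"x": 0.1,"y": 0,"z": -1.5,"jaw": 0},
  {"wx": 0,"wy": 0,"wz": 0,"x": 0.1,"y": 0,"z": -1.5,"jaw": 0},
])

```text
t: 7.5
eef_pos: [0.4875, 0.1755, 0.1754]
ee_rot: [-0.017, 1.0, -0.0, -0.02]
force: [0.2, 0.1, -4.2]
grip_width: 0.0112
gripper_force: 58.8
```

```bash
python3 f.py
```

```text
[ 0.32  0.43 -3.73] [0.25 0.65 0.5 ] [-0.014 -0.077 -0.019] [0.4875 0.1755 0.1753] 7.65
```

step_arm([
  {"wx": 0,"wy": 0,"wz": 0,"x": 0,"y": 0,"z": -1,"jaw": 0},
  {"wx": 0,"wy": 0,"wz": 0,"x": 0,"y": 0,"z": -1,"jaw": 0},
  {"wx": 0,"wy": 0,"wz": 0,"x": 0,"y": 0,"z": -1,"jaw": 0},
])

```text
t: 7.9
eef_pos: [0.4876, 0.1755, 0.1764]
ee_rot: [-0.017, 1.0, -0.0, -0.02]
force: [-0.0, -0.3, -2.5]
grip_width: 0.0113
gripper_force: 58.8
```

```bash
python3 f.py
```

```text
[ 0.08  0.09 -3.69] [0.4  0.21 0.43] [-0.009 -0.03  -0.014] [0.4875 0.1755 0.1763] 8.05
```

step_arm([
  {"wx": 0,"wy": 0,"wz": 0,"x": 0,"y": 0,"z": -1,"jaw": 0},
  {"wx": 0,"wy": 0,"wz": 0,"x": 0,"y": 0,"z": -1,"jaw": 0},
  {"wx": 0,"wy": 0,"wz": 0,"x": 0,"y": 0,"z": -1,"jaw": 0},
])

```text
t: 8.3
eef_pos: [0.4876, 0.1755, 0.1774]
ee_rot: [-0.017, 1.0, -0.0, -0.02]
force: [-0.2, -0.2, -3.6]
grip_width: 0.0114
gripper_force: 58.8
```

```bash
python3 f.py
```

```text
[ 0.36  0.15 -3.78] [0.19 0.16 0.41] [-0.046 -0.057 -0.04 ] [0.4876 0.1755 0.1773] 8.45
```

step_arm([
  {"wx": 0,"wy": 0,"wz": 0,"x": 0.1,"y": 0,"z": -1,"jaw": 0},
  {"wx": 0,"wy": 0,"wz": 0,"x": 0.1,"y": 0,"z": -1,"jaw": 0},
  {"wx": 0,"wy": 0,"wz": 0,"x": 0.1,"y": 0,"z": -1,"jaw": 0},
])

```text
t: 8.7
eef_pos: [0.4875, 0.1755, 0.1784]
ee_rot: [-0.017, 1.0, -0.0, -0.02]
force: [-0.0, -0.3, -3.0]
grip_width: 0.0117
gripper_force: 58.8
```

```bash
python3 f.py
```

```text
[-0.08 -0.07 -3.65] [0.27 0.62 0.16] [-0.003 -0.054 -0.014] [0.4875 0.1755 0.1783] 8.85
```

step_arm([
  {"wx": 0,"wy": 0,"wz": 0,"x": 0,"y": 0,"z": -1,"jaw": 0},
  {"wx": 0,"wy": 0,"wz": 0,"x": 0,"y": 0,"z": -1,"jaw": 0},
  {"wx": 0,"wy": 0,"wz": 0,"x": 0,"y": 0,"z": -1,"jaw": 0},
])

```text
t: 9.1
eef_pos: [0.4875, 0.1755, 0.1792]
ee_rot: [-0.017, 1.0, -0.0, -0.02]
force: [0.3, 0.4, -6.0]
grip_width: 0.0115
gripper_force: 58.5
```

```bash
python3 f.py
```

```text
[ 0.42  0.08 -5.26] [0.1  0.25 0.33] [ 0.022 -0.009 -0.003] [0.4875 0.1755 0.1792] 9.25
```

step_arm([
  {"wx": 0,"wy": 0,"wz": 0,"x": 0,"y": 0,"z": -0.7,"jaw": 0},
  {"wx": 0,"wy": 0,"wz": 0,"x": 0,"y": 0,"z": -0.7,"jaw": 0},
  {"wx": 0,"wy": 0,"wz": 0,"x": 0,"y": 0,"z": -0.7,"jaw": 0},
])

```text
t: 9.5
eef_pos: [0.4875, 0.1755, 0.18]
ee_rot: [-0.017, 1.0, -0.0, -0.02]
force: [0.5, 1.0, -7.2]
grip_width: 0.0112
gripper_force: 58.4
```

```bash
python3 f.py; python3 tilt.py .089
```

```text
[ 0.51  0.05 -7.2 ] [0.25 0.39 0.08] [0.026 0.059 0.038] [0.4875 0.1755 0.1799] 9.65
rim
1627 slope deg x,y [-0.09 -0.04] z at tcp 0.1347 rms 0.0004
floor
5663 slope deg x,y [-0.14 -0.03] z at tcp 0.0929 rms 0.0004
bar [[0.5494 0.1661 0.1662]
 [0.5501 0.1705 0.1699]
 [0.5507 0.18   0.1721]]
tool z [-0.0401 -0.0015 -0.9992]
```

The keeper contact is at TCP z ≈ 0.179. I drop 1.5 mm into the gap and draw out slowly.

step_arm([
  {"wx": 0,"wy": 0,"wz": 0,"x": 0,"y": 0,"z": 0.8,"jaw": 0},
  {"wx": 0,"wy": 0,"wz": 0,"x": 0,"y": 0,"z": 1.5,"jaw": 0},
  {"wx": 0,"wy": 0,"wz": 0,"x": 0,"y": 0,"z": 1.5,"jaw": 0},
  {"wx": 0,"wy": 0,"wz": 0,"x": 1,"y": 0,"z": 1.54,"jaw": 0},
  {"wx": 0,"wy": 0,"wz": 0,"x": 2,"y": 0,"z": 1.58,"jaw": 0},
  {"wx": 0,"wy": 0,"wz": 0,"x": 3,"y": 0,"z": 1.62,"jaw": 0},
  {"wx": 0,"wy": 0,"wz": 0,"x": 4,"y": 0,"z": 1.66,"jaw": 0},
  {"wx": 0,"wy": 0,"wz": 0,"x": 4,"y": 0,"z": 1.66,"jaw": 0},
])

```text
t: 10.37
eef_pos: [0.4833, 0.1754, 0.1786]
ee_rot: [-0.017, 1.0, -0.0, -0.02]
force: [0.0, -0.5, -3.9]
grip_width: 0.0113
gripper_force: 58.9
```

```bash
python3 f.py
```

```text
[-0.19 -0.23 -3.33] [0.23 0.16 0.55] [-0.01  -0.047  0.003] [0.4836 0.1754 0.1786] 10.5167
```

The bar is passing over the tongue with no contact, so I keep drawing out.

step_arm([
  {"wx": 0,"wy": 0,"wz": 0,"x": 1.5,"y": 0,"z": 0.06,"jaw": 0},
  {"wx": 0,"wy": 0,"wz": 0,"x": 3,"y": 0,"z": 0.12,"jaw": 0},
  {"wx": 0,"wy": 0,"wz": 0,"x": 5,"y": 0,"z": 0.2,"jaw": 0},
  {"wx": 0,"wy": 0,"wz": 0,"x": 7,"y": 0,"z": 0.28,"jaw": 0},
  {"wx": 0,"wy": 0,"wz": 0,"x": 9,"y": 0,"z": 0.36,"jaw": 0},
  {"wx": 0,"wy": 0,"wz": 0,"x": 11,"y": 0,"z": 0.44,"jaw": 0},
  {"wx": 0,"wy": 0,"wz": 0,"x": 13,"y": 0,"z": 0.52,"jaw": 0},
  {"wx": 0,"wy": 0,"wz": 0,"x": 16,"y": 0,"z": 0.64,"jaw": 0},
  {"wx": 0,"wy": 0,"wz": 0,"x": 20,"y": 0,"z": 0.8,"jaw": 0},
  {"wx": 0,"wy": 0,"wz": 0,"x": 24,"y": 0,"z": 0.96,"jaw": 0},
  {"wx": 0,"wy": 0,"wz": 0,"x": 28,"y": 0,"z": 1.1,"jaw": 0},
  {"wx": 0,"wy": 0,"wz": 0,"x": 31,"y": 0,"z": 1.2,"jaw": 0},
])

```text
t: 11.52
eef_pos: [0.4518, 0.1743, 0.1785]
ee_rot: [-0.017, 1.0, -0.0, -0.02]
force: [-0.5, -0.4, -3.4]
grip_width: 0.0114
gripper_force: 58.8
```

```bash
python3 f.py; python3 tilt.py .089; python3 - <<'E'
from h import *
c=grab('top');W=c['W'];p=W[235:340,325:425].reshape(-1,3)
q=p[(p[:,2]>.019)&(p[:,2]<.03)&(abs(p[:,0]-.43)<.085)&(abs(p[:,1]+.199)<.085)]
print(len(q),cv2.minAreaRect((q[:,:2]*1000).astype(np.float32)))
E
```

```text
[-0.12 -0.31 -3.2 ] [0.4  0.21 0.53] [-0.005 -0.055 -0.008] [0.4523 0.1744 0.1786] 11.6667
rim
1706 slope deg x,y [0.08 0.03] z at tcp 0.1334 rms 0.0004
floor
5609 slope deg x,y [ 0.08 -0.01] z at tcp 0.0917 rms 0.0004
bar None
tool z [-0.0396 -0.0013 -0.9992]
516 ((429.14202880859375, -198.5418701171875), (133.08262634277344, 115.40764617919922), 18.090320587158203)
```

Drawn clear and still level. I lift it above the vise and carry it across, to a point where the wrist camera can see the frame.

step_arm([
  {"wx": 0,"wy": 0,"wz": 0,"x": 4,"y": 0,"z": 0.2,"jaw": 0},
  {"wx": 0,"wy": 0,"wz": 0,"x": 8,"y": 0,"z": 0.4,"jaw": 0},
  {"wx": 0,"wy": 0,"wz": 0,"x": 10,"y": 0,"z": -5,"jaw": 0},
  {"wx": 0,"wy": 0,"wz": 0,"x": 11,"y": 0,"z": -15,"jaw": 0},
  {"wx": 0,"wy": 0,"wz": 0,"x": 11,"y": 0,"z": -27,"jaw": 0},
  {"wx": 0,"wy": 0,"wz": 0,"x": 12,"y": 0,"z": -39,"jaw": 0},
  {"wx": 0,"wy": 0,"wz": 0,"x": 12,"y": 0,"z": -51,"jaw": 0},
  {"wx": 0,"wy": 0,"wz": 0,"x": 13,"y": 0,"z": -63,"jaw": 0},
  {"wx": 0,"wy": 0,"wz": 0,"x": 13,"y": 0,"z": -74,"jaw": 0},
  {"wx": 0,"wy": 0,"wz": 0,"x": 13,"y": 0,"z": -83,"jaw": 0},
  {"wx": 0,"wy": 0,"wz": 0,"x": 13,"y": 0,"z": -88,"jaw": 0},
  {"wx": 0,"wy": 0,"wz": 0,"x": 13,"y": 0,"z": -88,"jaw": 0},
])

```text
t: 12.77
eef_pos: [0.4436, 0.1742, 0.2684]
ee_rot: [-0.017, 1.0, 0.0, -0.019]
force: [-0.3, -0.2, -2.6]
grip_width: 0.0114
gripper_force: 58.8
```

step_arm([
  {"wx": 0,"wy": 0,"wz": 0,"x": 0,"y": -6,"z": 0,"jaw": 0},
  {"wx": 0,"wy": 0,"wz": 0,"x": 0,"y": -18,"z": 0,"jaw": 0},
  {"wx": 0,"wy": 0,"wz": 0,"x": 0,"y": -40,"z": 0,"jaw": 0},
  {"wx": 0,"wy": 0,"wz": 0,"x": 0,"y": -64,"z": 0,"jaw": 0},
  {"wx": 0,"wy": 0,"wz": 0,"x": 0,"y": -88,"z": 0,"jaw": 0},
  {"wx": 0,"wy": 0,"wz": 0,"x": 0,"y": -112,"z": 0,"jaw": 0},
  {"wx": 0,"wy": 0,"wz": 0,"x": 0,"y": -136,"z": 0,"jaw": 0},
  {"wx": 0,"wy": 0,"wz": 0,"x": 0,"y": -160,"z": 0,"jaw": 0},
  {"wx": 0,"wy": 0,"wz": 0,"x": 0,"y": -184,"z": 0,"jaw": 0},
  {"wx": 0,"wy": 0,"wz": 0,"x": 0,"y": -204,"z": 0,"jaw": 0},
  {"wx": 0,"wy": 0,"wz": 0,"x": 0,"y": -216,"z": 0,"jaw": 0},
  {"wx": 0,"wy": 0,"wz": 0,"x": 0,"y": -222,"z": 0,"jaw": 0},
])

```text
t: 13.77
eef_pos: [0.4497, -0.0509, 0.2664]
ee_rot: [-0.015, 1.0, -0.001, -0.021]
force: [-0.0, -0.7, -3.1]
grip_width: 0.0115
gripper_force: 58.9
```

step_arm([
  {"wx": 0,"wy": 0,"wz": 0,"x": 0,"y": 0,"z": 0,"jaw": 0},
  {"wx": 0,"wy": 0,"wz": 0,"x": 0,"y": 0,"z": 0,"jaw": 0},
])

```text
t: 13.93
eef_pos: [0.4503, -0.0479, 0.2667]
ee_rot: [-0.017, 1.0, -0.0, -0.02]
force: [0.6, 0.0, -3.0]
grip_width: 0.0109
gripper_force: 58.9
```

```bash
python3 f.py; python3 tilt.py .176; python3 - <<'E'
from h import *
W=np.load('W.npy')
p=W.reshape(-1,3)
q=p[(p[:,2]>.019)&(p[:,2]<.03)&(abs(p[:,0]-.43)<.085)&(abs(p[:,1]+.199)<.085)]
print(len(q),cv2.minAreaRect((q[:,:2]*1000).astype(np.float32)),np.median(q[:,2]))
f=p[(abs(p[:,2]-.004)<.004)&(abs(p[:,0]-.43)<.045)&(abs(p[:,1]+.199)<.035)];print('floor',len(f),np.median(f,axis=0))
# basket rim + handle
s=ctrl.read_state();o=s['eef_pos'];r=p-o
rim=p[(abs(p[:,2]-.221)<.006)&(abs(r[:,1])<.06)&(abs(r[:,0])<.08)]
print('rim',len(rim),o,cv2.minAreaRect((rim[:,:2]*1000).astype(np.float32)),np.percentile(rim,[1,99],axis=0).round(4))
E
```

```text
[-0.29 -0.01 -3.58] [0.5  0.29 0.3 ] [ 0.017 -0.026 -0.012] [ 0.4506 -0.047   0.2669] 14.0833
rim
1661 slope deg x,y [0.02 0.07] z at tcp 0.2216 rms 0.0004
floor
5641 slope deg x,y [0.06 0.01] z at tcp 0.1799 rms 0.0004
bar None
tool z [-0.0401 -0.0012 -0.9992]
2428 ((430.8359069824219, -197.7375946044922), (133.3745574951172, 115.86885833740234), 18.191728591918945) 0.023946490005538057
floor 4573 [ 0.42824508 -0.19909048  0.00494692]
rim 3582 [ 0.45060011 -0.04699955  0.26692899] ((449.8300476074219, -46.951229095458984), (97.9124755859375, 90.3460464477539), 1.8755120038986206) [[ 0.4002 -0.0924  0.2153]
 [ 0.4954 -0.0016  0.2235]]
```

View pics/tmp.png

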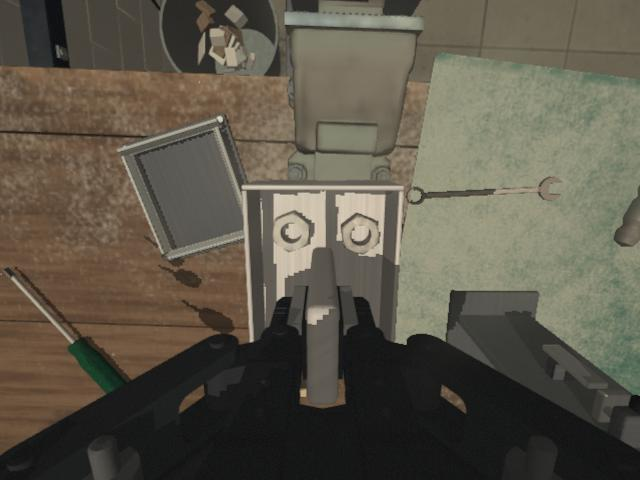

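The wrist view shows the frame at (183,188), both nuts in the basket at (293,231) and (361,233), and the vise below. The frame centre is about (0.4305, −0.198) with yaw 18.2°. I move over it and turn.

step_arm([
  {"wx": 0.001,"wy": 0,"wz": -0.02,"x": 2,"y": -6,"z": 0,"jaw": 0},
  {"wx": 0.002,"wy": 0,"wz": -0.05,"x": 5,"y": -20,"z": 0.2,"jaw": 0},
  {"wx": 0.003,"wy": 0,"wz": -0.08,"x": 9,"y": -40,"z": 0.3,"jaw": 0},
  {"wx": 0.005,"wy": 0,"wz": -0.12,"x": 13,"y": -60,"z": 0.4,"jaw": 0},
  {"wx": 0.006,"wy": 0,"wz": -0.16,"x": 17,"y": -82,"z": 0.6,"jaw": 0},
  {"wx": 0.008,"wy": 0,"wz": -0.2,"x": 21,"y": -104,"z": 0.7,"jaw": 0},
  {"wx": 0.01,"wy": 0,"wz": -0.24,"x": 25,"y": -126,"z": 0.9,"jaw": 0},
  {"wx": 0.011,"wy": 0,"wz": -0.27,"x": 28,"y": -143,"z": 1,"jaw": 0},
  {"wx": 0.0114,"wy": -0.0003,"wz": -0.2843,"x": 29.9,"y": -151.7,"z": 1,"jaw": 0},
  {"wx": 0.0114,"wy": -0.0003,"wz": -0.2843,"x": 29.9,"y": -151.7,"z": 1,"jaw": 0},
  {"wx": 0.0114,"wy": -0.0003,"wz": -0.2843,"x": 29.9,"y": -151.7,"z": 1,"jaw": 0},
  {"wx": 0.0114,"wy": -0.0003,"wz": -0.2843,"x": 29.9,"y": -151.7,"z": 1,"jaw": 0},
])

```text
t: 15.13
eef_pos: [0.4262, -0.1994, 0.2672]
ee_rot: [-0.159, 0.987, -0.003, -0.02]
force: [0.3, -0.2, -3.7]
grip_width: 0.0108
gripper_force: 58.9
```

```bash
cat > st.py <<'E'
from h import *
from scipy.spatial.transform import Rotation as Rn
s=ctrl.read_state();o=s['eef_pos'];R=Rn.from_quat(s['ee_rot']).as_matrix()
print(o.round(4),'yaw',np.degrees(np.arctan2(-R[1,0],-R[0,0])).round(2)); a=np.radians(18.2)
T=np.array([.4305,-.198])-.0048*np.array([np.cos(a),np.sin(a)])
print('target',T,'shift tool mm',(1000*R.T@np.r_[T-o[:2],0]).round(2),'down 1mm =',(R.T@[0,0,-1]).round(4))
E
python3 st.py; python3 tilt.py .176
```

```text
[ 0.4262 -0.1994  0.2672] yaw 18.31
target [ 0.42594013 -0.19949921] shift tool mm [ 0.28 -0.04  0.01] down 1mm = [-3.960e-02 -4.000e-04  9.992e-01]
rim
715 slope deg x,y [-0.    0.13] z at tcp 0.2219 rms 0.0004
floor
4827 slope deg x,y [0.06 0.08] z at tcp 0.1802 rms 0.0004
bar None
tool z [-0.0377 -0.0121 -0.9992]
```

On target. I lower it to just above the frame.

step_arm([
  {"wx": 0,"wy": 0,"wz": 0,"x": 0,"y": 0,"z": 5,"jaw": 0},
  {"wx": 0,"wy": 0,"wz": 0,"x": -0.3,"y": 0,"z": 16,"jaw": 0},
  {"wx": 0,"wy": 0,"wz": 0,"x": -0.9,"y": 0,"z": 31,"jaw": 0},
  {"wx": 0,"wy": 0,"wz": 0,"x": -1.5,"y": 0,"z": 46,"jaw": 0},
  {"wx": 0,"wy": 0,"wz": 0,"x": -2.1,"y": 0,"z": 61,"jaw": 0},
  {"wx": 0,"wy": 0,"wz": 0,"x": -2.7,"y": 0,"z": 76,"jaw": 0},
  {"wx": 0,"wy": 0,"wz": 0,"x": -3.3,"y": 0,"z": 91,"jaw": 0},
  {"wx": 0,"wy": 0,"wz": 0,"x": -3.9,"y": 0,"z": 106,"jaw": 0},
  {"wx": 0,"wy": 0,"wz": 0,"x": -4.5,"y": 0,"z": 121,"jaw": 0},
  {"wx": 0,"wy": 0,"wz": 0,"x": -5,"y": 0,"z": 132,"jaw": 0},
  {"wx": 0,"wy": 0,"wz": 0,"x": -5.3,"y": 0,"z": 140,"jaw": 0},
  {"wx": 0,"wy": 0,"wz": 0,"x": -5.3,"y": 0,"z": 140,"jaw": 0},
])

```text
t: 16.18
eef_pos: [0.4253, -0.1998, 0.1257]
ee_rot: [-0.159, 0.987, -0.003, -0.021]
force: [0.3, -0.1, -3.5]
grip_width: 0.0111
gripper_force: 58.9
```

```bash
python3 st.py; python3 - <<'E'
from h import *
c=grab('wrist');cv2.imwrite('pics/w3.png',c['pixels'][:,:,::-1])
W=c['W'];p=W[np.isfinite(W[...,0])];o=np.array([.4305,-.198]);a=np.radians(18.2)
X=(p[:,:2]-o)@np.array([[np.cos(a),-np.sin(a)],[np.sin(a),np.cos(a)]])*1000
for n,lo,hi in [('frame top',.020,.027),('rim',.074,.084)]:
    m=(p[:,2]>lo)&(p[:,2]<hi)&(abs(X[:,0])<80)&(abs(X[:,1])<75)
    q=X[m];print(n,len(q),np.percentile(q,[.5,5,95,99.5],axis=0).round(1).tolist())
E
```

```text
[ 0.4253 -0.1998  0.1257] yaw 18.32
target [ 0.42594013 -0.19949921] shift tool mm [-0.69  0.11 -0.03] down 1mm = [-0.0414 -0.0014  0.9991]
frame top 1543 [[-66.1, -57.7], [-66.0, -54.1], [-54.9, 53.5], [-51.9, 56.6]]
rim 3498 [[-55.3, -44.9], [-55.1, -44.2], [32.0, 44.1], [40.1, 44.8]]
```

View pics/w3.png

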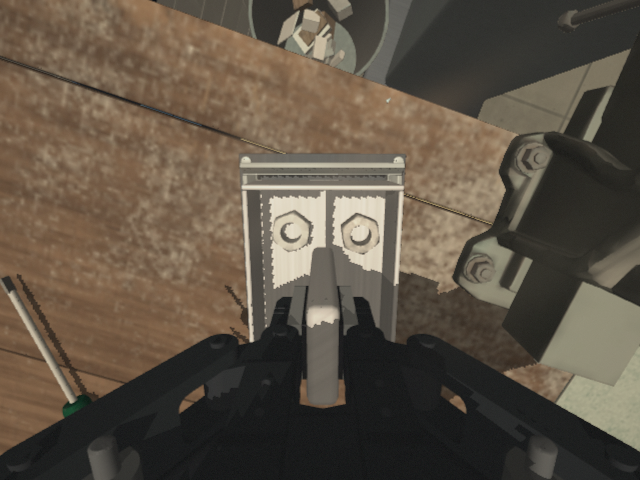

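The view shows the frame's front wall (322,165) parallel to the basket front (322,187) and both nuts inside. The residual offset is under 1 mm, so I correct it and lower into the pocket.

step_arm([
  {"wx": 0,"wy": 0,"wz": 0,"x": -0.8,"y": -0.4,"z": 0,"jaw": 0},
  {"wx": 0,"wy": 0,"wz": 0,"x": -0.9,"y": -0.4,"z": 3,"jaw": 0},
  {"wx": 0,"wy": 0,"wz": 0,"x": -1,"y": -0.4,"z": 6,"jaw": 0},
  {"wx": 0,"wy": 0,"wz": 0,"x": -1.2,"y": -0.4,"z": 9,"jaw": 0},
  {"wx": 0,"wy": 0,"wz": 0,"x": -1.3,"y": -0.4,"z": 12,"jaw": 0},
  {"wx": 0,"wy": 0,"wz": 0,"x": -1.4,"y": -0.4,"z": 15,"jaw": 0},
  {"wx": 0,"wy": 0,"wz": 0,"x": -1.5,"y": -0.4,"z": 18,"jaw": 0},
  {"wx": 0,"wy": 0,"wz": 0,"x": -1.6,"y": -0.4,"z": 20,"jaw": 0},
  {"wx": 0,"wy": 0,"wz": 0,"x": -1.7,"y": -0.4,"z": 22,"jaw": 0},
  {"wx": 0,"wy": 0,"wz": 0,"x": -1.8,"y": -0.4,"z": 24,"jaw": 0},
  {"wx": 0,"wy": 0,"wz": 0,"x": -1.8,"y": -0.4,"z": 24,"jaw": 0},
  {"wx": 0,"wy": 0,"wz": 0,"x": -1.8,"y": -0.4,"z": 24,"jaw": 0},
])

```text
t: 17.23
eef_pos: [0.4266, -0.2007, 0.103]
ee_rot: [-0.159, 0.987, -0.003, -0.02]
force: [-0.2, 0.0, -3.1]
grip_width: 0.0113
gripper_force: 58.9
```

```bash
python3 f.py; python3 st.py
```

```text
[ 0.16 -0.36 -3.17] [0.37 0.24 0.35] [ 0.018 -0.038 -0.007] [ 0.4267 -0.2008  0.1031] 17.3833
[ 0.4267 -0.2008  0.1031] yaw 18.26
target [ 0.42594013 -0.19949921] shift tool mm [0.3  1.42 0.01] down 1mm = [-3.960e-02  2.000e-04  9.992e-01]
```

step_arm([
  {"wx": 0,"wy": 0,"wz": 0,"x": 0,"y": 0.7,"z": 1,"jaw": 0},
  {"wx": 0,"wy": 0,"wz": 0,"x": -0.1,"y": 0.7,"z": 2.5,"jaw": 0},
  {"wx": 0,"wy": 0,"wz": 0,"x": -0.1,"y": 0.7,"z": 4,"jaw": 0},
  {"wx": 0,"wy": 0,"wz": 0,"x": -0.2,"y": 0.7,"z": 5.5,"jaw": 0},
  {"wx": 0,"wy": 0,"wz": 0,"x": -0.2,"y": 0.7,"z": 6.5,"jaw": 0},
  {"wx": 0,"wy": 0,"wz": 0,"x": -0.2,"y": 0.7,"z": 6.5,"jaw": 0},
  {"wx": 0,"wy": 0,"wz": 0,"x": -0.2,"y": 0.7,"z": 6.5,"jaw": 0},
])

```text
t: 17.97
eef_pos: [0.4263, -0.2001, 0.0964]
ee_rot: [-0.159, 0.987, -0.003, -0.02]
force: [0.5, -0.5, -2.6]
grip_width: 0.0112
gripper_force: 58.9
```

```bash
python3 f.py
```

```text
[ 0.25  0.09 -3.28] [0.5  0.53 0.49] [-0.007 -0.027  0.006] [ 0.4264 -0.2001  0.0966] 18.1167
```

step_arm([
  {"wx": 0,"wy": 0,"wz": 0,"x": 0,"y": 0,"z": 0.5,"jaw": 0},
  {"wx": 0,"wy": 0,"wz": 0,"x": 0,"y": 0,"z": 1,"jaw": 0},
  {"wx": 0,"wy": 0,"wz": 0,"x": 0,"y": 0,"z": 1,"jaw": 0},
])

```text
t: 18.37
eef_pos: [0.4262, -0.2001, 0.0955]
ee_rot: [-0.159, 0.987, -0.003, -0.02]
force: [-0.2, -0.3, -3.7]
grip_width: 0.0115
gripper_force: 58.9
```

```bash
python3 f.py
```

```text
[ 0.32 -0.32 -3.46] [0.14 0.36 0.28] [-0.01   0.099  0.007] [ 0.4262 -0.2001  0.0955] 18.5167
```

step_arm([
  {"wx": 0,"wy": 0,"wz": 0,"x": 0,"y": 0,"z": 0.5,"jaw": 0},
  {"wx": 0,"wy": 0,"wz": 0,"x": 0,"y": 0,"z": 0.8,"jaw": 0},
  {"wx": 0,"wy": 0,"wz": 0,"x": 0,"y": 0,"z": 0.8,"jaw": 0},
])

```text
t: 18.77
eef_pos: [0.4262, -0.2001, 0.095]
ee_rot: [-0.159, 0.987, -0.003, -0.02]
force: [-2.2, 0.1, 2.6]
grip_width: 0.0116
gripper_force: 59.9
```

```bash
python3 f.py
```

```text
[-1.63  0.33  3.9 ] [0.13 0.13 0.47] [0.061 0.462 0.009] [ 0.4262 -0.2001  0.0949] 18.9167
```

It's in contact, and the moment says the front edge touched first. I check the tilt.

```bash
python3 tilt.py .0045
```

```text
rim
710 slope deg x,y [-0.06  0.02] z at tcp 0.0497 rms 0.0004
floor
4800 slope deg x,y [0.02 0.05] z at tcp 0.008 rms 0.0004
bar None
tool z [-0.0376 -0.0126 -0.9992]
```

It's level and at floor height. I release, then retreat straight up.

step_arm([
  {"wx": 0,"wy": 0,"wz": 0,"x": 0,"y": 0,"z": 0,"jaw": 10},
  {"wx": 0,"wy": 0,"wz": 0,"x": 0,"y": 0,"z": 0,"jaw": 12},
  {"wx": 0,"wy": 0,"wz": 0,"x": 0,"y": 0,"z": 0,"jaw": 13},
  {"wx": 0,"wy": 0,"wz": 0,"x": 0,"y": 0,"z": 0,"jaw": 15},
  {"wx": 0,"wy": 0,"wz": 0,"x": 0,"y": 0,"z": 0,"jaw": 20},
  {"wx": 0,"wy": 0,"wz": 0,"x": 0,"y": 0,"z": 0,"jaw": 30},
  {"wx": 0,"wy": 0,"wz": 0,"x": 0,"y": 0,"z": 0,"jaw": 45},
  {"wx": 0,"wy": 0,"wz": 0,"x": 0,"y": 0,"z": 0,"jaw": 60},
  {"wx": 0,"wy": 0,"wz": 0,"x": 0,"y": 0,"z": 0,"jaw": 60},
  {"wx": 0,"wy": 0,"wz": 0,"x": 0,"y": 0,"z": 0,"jaw": 60},
])

```text
t: 19.8
eef_pos: [0.4263, -0.2001, 0.0948]
ee_rot: [-0.159, 0.987, -0.003, -0.02]
force: [0.0, 0.4, -0.3]
grip_width: 0.0602
gripper_force: 0.0
```

step_arm([
  {"wx": 0,"wy": 0,"wz": 0,"x": 0.2,"y": 0,"z": -5,"jaw": 60},
  {"wx": 0,"wy": 0,"wz": 0,"x": 0.6,"y": 0,"z": -15,"jaw": 60},
  {"wx": 0,"wy": 0,"wz": 0,"x": 1.4,"y": 0,"z": -35,"jaw": 60},
  {"wx": 0,"wy": 0,"wz": 0,"x": 2.2,"y": 0,"z": -55,"jaw": 60},
  {"wx": 0,"wy": 0,"wz": 0,"x": 3,"y": 0,"z": -75,"jaw": 60},
  {"wx": 0,"wy": 0,"wz": 0,"x": 3.8,"y": 0,"z": -95,"jaw": 60},
  {"wx": 0,"wy": 0,"wz": 0,"x": 4.6,"y": 0,"z": -115,"jaw": 60},
  {"wx": 0,"wy": 0,"wz": 0,"x": 5,"y": 0,"z": -130,"jaw": 60},
  {"wx": 0,"wy": 0,"wz": 0,"x": 5.4,"y": 0,"z": -140,"jaw": 60},
  {"wx": 0,"wy": 0,"wz": 0,"x": 5.4,"y": 0,"z": -140,"jaw": 60},
  {"wx": 0,"wy": 0,"wz": 0,"x": 5.4,"y": 0,"z": -140,"jaw": 60},
])

```text
t: 20.72
eef_pos: [0.4265, -0.2001, 0.2353]
ee_rot: [-0.159, 0.987, -0.003, -0.019]
force: [-0.6, 0.9, -0.3]
grip_width: 0.0595
gripper_force: 0.0
```

```bash
python3 f.py; python3 tilt.py .0045
```

```text
[-0.17  0.05 -0.26] [0.14 0.37 0.41] [-0.011 -0.019 -0.005] [ 0.426  -0.1999  0.2341] 20.8667
rim
222 slope deg x,y [0.05 0.08] z at tcp 0.0498 rms 0.0004
floor
2342 slope deg x,y [0.05 0.02] z at tcp 0.008 rms 0.0004
bar [[ 0.4839 -0.2079  0.0852]
 [ 0.4956 -0.1808  0.1035]
 [ 0.5051 -0.1518  0.105 ]]
tool z [-0.0391 -0.012  -0.9992]
```

View pics/tmp.png

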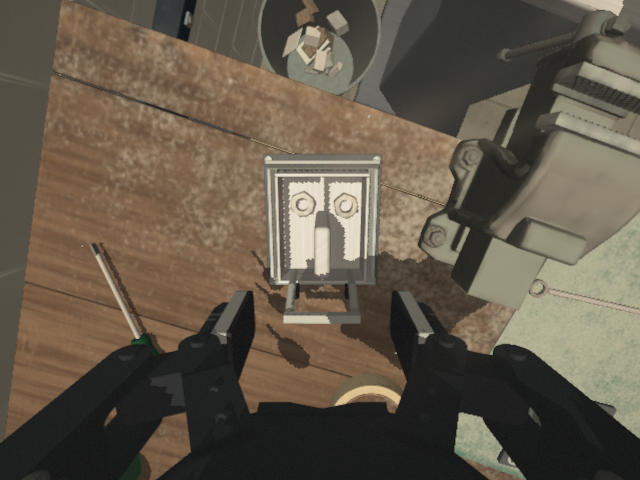

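The view shows the basket level inside the frame at (322,225), with both nuts in it at (302,203) and (345,205) and the gripper clear above. The job is ready to hand in.

```bash
python3 -c "
from cell import ctrl
print(ctrl.finish_job())"
```

```text
the job is handed in; nothing more can be done
None
```

The basket is off the hook and sits level and fully home in the frame with both nuts in it; the bar pushed the keeper up only about 1 mm but early in the lift leaned on the tongue at about 5 N until I backed it off, the tape, spanner and screwdriver weren't touched, and the job was handed in at about 21 s.

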